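# Lock the kiln controller's service hatch with its slot key

## Robot

A 7-joint arm with a two-finger parallel gripper is mounted at the origin on the work surface. World frame = base frame: x ahead of the robot, y to its left, z up, the work surface at z = 0. Lengths are in m, angles in degrees, forces in N, time in s.
With the tool pointing down it reaches from about 0.35 to 0.775 m from the base axis. Payload 3.1 kg.
Tool frame: the origin (TCP) lies on the centre line of the jaws, within the pads' length; the fingertips stand 17 mm ahead of it and the grasp point (between the pads) lies 2 mm behind it (robot.tip_reach is the distance from the TCP to the fingertips, in m); z points along the fingers, y is the direction in which the jaws open and shut (so a half turn about z gives the same grasp; the last joint's range is limited). The gripper opens to 85 mm and grips with 20 to 120 N. Pads are 22 mm wide; open, the fingers measure 114 mm over their backs; the gripper's body (76 mm by 85 mm) begins 54 mm behind the grasp point. The pads swing forward as they close: fully open they stand 13 mm farther back than shut.
Start: joints at [71.752, 17.813, 0.802, 86.603, -0.252, 75.585, -1.558], TCP at [0.15, -0.529, 0.213] pointing down, gripper open.
Joint ranges: [-154.91, 154.91], [-16.99, 109.72], [-72.82, 74.43], [7.12, 147.25], [-82.49, 262.49], [11.32, 116.49], [-174.64, 174.64]. Speed limits (degrees/s): [159.86, 159.86, 180, 180, 180, 180, 180].

## Interface

Orientations are given as [roll, pitch, yaw] about the fixed x, y, z axes, in that order (R = Rz(yaw) Ry(pitch) Rx(roll)).
In Python, from station import robot, fingers, vision, workorder, recognise gives the robot as it stands. Calls block until the motion is done:
- robot.move_to(position, orientation): joint-space move of the TCP to a pose.
- robot.line_to(position, orientation=None, velocity=0.15, f_stop=None): straight line of the TCP; orientation=None keeps the orientation; velocity is the mean speed in m/s. With f_stop (N) it stops when the force on the tool has changed by that much, and returns True; else False.
- robot.move_j(angles): joint-space move.
- fingers.gripper_to(opening, force=None): opening from 0.0 (shut) to 1.0 (fully open); force is the grip in N (None keeps the last); returns when the fingers have stopped.
- robot.pause(seconds).
- robot.inverse_kinematics(position, orientation): joint angles nearest the present ones, or None.
- vision.grab_frame(name): name is "side" or "top"; returns the picture (384x512x3 uint8, red, green, blue); there is no depth.
- vision.calibration(name): a dict with "mtx" (3x3 intrinsics, pixels), "extrinsics" (4x4, takes a point from world to camera coordinates). Camera axes: x right, y up, looking along -z (the intrinsics and any distortion apply to the point x, -y, -z); pixel columns grow to the right and rows downward; lengths in m; the calibration is good to about 2 mm. A picture is of the moment at which its call begins. calibration takes no time and is no camera call.
A pose or a line that the arm cannot do raises robot.PlanningError and nothing moves.
- workorder.close_job(): hands the job in, once; it reports no verdict.
Trained networks look in the newest picture that a camera, given by its name, has taken for a name from the list of things; names that differ only in an ending like _2 or _b are one class to them, and where a whole thing is asked for, a point or a joint stands for the part that bears it (a point fixed in the world has none). Each returns a list of dicts, best first, with "p" (0 to 1); they miss things now and then, are a little off and sometimes report something else, mostly with a low value. They report only what shows in the picture. A call takes as long as a camera call. They do not tell look-alikes from the thing itself.
- recognise(label, camera): "rect" ([centre column, centre row, width, height] in pixels, round what is visible of it).
Readings, each from a call of its own:
- robot.current_time_s(): time.
- robot.current_joint_positions(): joint angles.
- robot.current_dq(): joint speeds.
- robot.current_joint_torque(): joint torques, N m.
- robot.current_tool_pos(): TCP position.
- robot.current_eef_rot(): TCP orientation.
- robot.current_contact_force(): force on the tool from outside, world axes, zero at the start.
- robot.current_torque(): the same for the moment, N m.
- robot.current_finger_gap(): opening from 0.0 (shut) to 1.0 (fully open).
Only numpy, scipy, OpenCV 4.12 (cv2) and the standard library are available. Lean on these libraries where they do the work, as an engineer would, in place of code of your own. Each camera call takes 0.05 s, during which the arm holds its last target.

## Task

Lock the service hatch of the grey kiln controller: take the orange slot key out of its wooden stand, seat its blade in the slot of the brass latch, push the latch in against its spring and turn it clockwise, a quarter turn as far as it goes, so that it springs back up in the locked place. Feel for the slot, press gently and do not force it past its stop, since hard pressing or twisting ruins the latch, and turn the latch only with the key. Then stand the key back in its stand, fully home and upright, and leave everything else where it is.

Things in the scene. Friction and masses are not known exactly. Their poses are not given: they have to be found in the camera images.
- controller: Kiln controller: grey box 220 x 160 x 70 mm (x, y, z), fixed to the table, display on its -x side, light hatch plate on top. Origin: centre of its underside, z up. On top, 30 mm towards -x of its centre, a black round turret, 64 mm across, 13 mm tall, holds the brass latch disc (44 mm across, top level with the turret's). Over 40 N between key and latch, pressing and turning together, ruins it.
- latch_seat (a point): Nominal centre of the latch's top face at rest, 83 mm above the table; the controller's axes. The turret floats: with the latch it sits up to 6 mm to either side along the controller's y; this offset is not in the reading, so find the slot by feel or sight (x is exact). It shifts along y only under over 18 N. The slot, through the disc's centre, is 34 mm long, 6 wide, 7 deep.
- latch (a joint): Turn of the brass latch (rad), clockwise from above. 0: open, slot along the controller's x, towards the turret's red dot. 1.40: locked, end stop, slot nearly along y, towards its green dot. A hidden pin blocks turning until the latch is pushed in; at 1.40 it springs up when let go and stays locked. Turning friction is low, about 0.05 N m. The blade has about 0.08 rad of play in the slot.
- latch_push (a joint): How far the latch is pushed in (m, down): 0 at rest, stop at 0.005. Its spring: it starts to sink under about 7 N, must be 3 mm in (about 11 N) to be free to turn, and bottoms at about 13 N. Keep pressing while turning.
- key_grip (a point): Middle of the slot key's orange grip, 56 mm above the blade's lower end. Key axes: z up, x along the blade's width, y across its thickness. Grip 32 x 12 x 50 mm (x, y, z), its top 24 mm above this point. Below it a steel collar 40 x 26 x 6 mm, its top 26 mm below this point, then the steel blade: 26 wide (x), 4 thick (y), 24 mm long. About 0.09 kg. Works either way round.
- key_tip (a point): Centre of the lower end of the key's blade; same axes as key_grip, which is 56 mm above it.
- stand_mouth (a point): Centre of the pocket's mouth, on the top face (34 mm above the table) of the key's stand, a wooden block 90 x 80 x 34 mm (x, y, z), fixed to the table. The pocket is 35 (x) by 11 (y) and 28 mm deep. The key stands in it, its collar resting on the block, the blade's lower end 24 mm below this point, blade along the pocket's x (either way round).
- pomegranate_mid (a point): Glossy dark red ceramic pomegranate, 76 mm across, 78 mm tall; point 35 mm above its foot. Loose bystander, to be left alone.
- bisque_fruit_mid (a point): Unglazed off-white pomegranate, 76 mm across, 78 mm tall; point 35 mm above its foot. Loose bystander, to be left alone.
- yellow_apple_mid (a point): Yellow ceramic apple, 88 mm across, 68 mm tall; point 35 mm above its foot. Loose bystander, to be left alone.
- glaze_jar_mid (a point): Glass jar with a yellow cap, 64 mm across, 85 mm tall; point 42 mm up. Loose bystander, to be left alone.
- red_jar_mid (a point): Small pink jar with a red cap, 50 mm across, 60 mm tall; point 30 mm up. Loose bystander, to be left alone.
- brush_grip (a point): Paint brush lying on the table; point at its handle. Loose bystander, to be left alone.
- driver_grip (a point): Ordinary screwdriver lying on the table (not the slot key); point at its handle. Loose bystander, to be left alone.
There are look-alikes about, which are no part of the job. Leave any blue look-alike of the part that bears key_grip alone.

How it is judged (in metres and radians):
On the way, in this order (a step that is already met when the one before it is completed fails the run):
1. the key is lifted out of its stand (z of key_tip in the frame of stand_mouth above 0.01 m), for 0.1 s.
2. the key's blade is in the slot (its end over 6.5 mm below the latch's resting top face, within 11 mm of the nominal centre) (z of key_tip in the frame of latch_seat below -0.0065 m and horizontal distance between key_tip and latch_seat below 0.011 m), for 0.1 s.
3. the latch is turned past 1.33 rad while the key's blade is still in the slot (all of step 2 and value of joint latch above 1.33 rad), for 0.1 s.
At the end, for the whole second after the job is handed in: The latch is locked (its joint above 1.33 rad), and the key is at rest, let go, back in its stand: its blade's lower end at least 21 mm below the stand's top and within 8 mm sideways of the pocket's centre, the key upright within 0.08 rad (value of joint latch above 1.33 rad and horizontal distance between key_tip and stand_mouth below 0.008 m and z of key_tip in the frame of stand_mouth below -0.021 m and angle between key_tip's own z axis and vertical below 0.08 rad and linear speed of key below 0.02 m/s); the robot touches nothing.
It fails at once if the key is forced on the controller or its latch with more than 40 N in all (pressing, and turning against a stop) (contact force between key and controller above 40 N).
It fails at once if the fingers push on the latch themselves (more than 2 N) (contact force between the fingers and latch above 2 N).
It fails at once if a bystander (fruit, jar, brush or screwdriver) is moved more than 30 mm (distance of any of pomegranate_mid, bisque_fruit_mid, yellow_apple_mid, glaze_jar_mid, red_jar_mid, brush_grip, driver_grip from where it was at the start of the episode above 0.03 m).
It also fails if it takes over 72 s, if anything falls off the work surface, if the arm or the gripper's body presses on something with over 40 N, if the wrist force passes 120 N, or if a joint passes its speed limit or range.

## Working session

There is one attempt and no reset: what is moved stays moved. The work goes in short steps, each a Python script; the robot and the scene stay as the last script left them, time stands still between calls to the robot, and variables do not carry over. Pictures are saved under pics/ and viewed, and the job is handed in when it is done.

```bash
ls; mkdir -p pics; python3 - <<'E'
from station import robot, fingers, vision, workorder, recognise
import cv2
for n in("side","top"):
    im=vision.grab_frame(n); cv2.imwrite(f"pics/{n}0.png",cv2.cvtColor(im,cv2.COLOR_RGB2BGR))
    c=vision.calibration(n); print(n,c)
    for l in("key_grip","stand_mouth","controller","latch"):
        try: print(l,[(round(d['p'],2),[round(float(v),1) for v in d['rect']]) for d in recognise(l,n)][:4])
        except Exception as e: print(l,e)
print(robot.current_time_s(),robot.current_tool_pos(),robot.current_eef_rot(),robot.tip_reach)
E
```

```text
pics
side {'mtx': array([[395.19933396,   0.        , 257.86439788],
       [  0.        , 395.19933396, 198.18739056],
       [  0.        ,   0.        ,   1.        ]]), 'extrinsics': array([[-0.69010416, -0.72360304, -0.01244581,  0.44209801],
       [ 0.37455853, -0.37182769,  0.84938217, -0.3100748 ],
       [-0.61924322,  0.58150049,  0.52763152, -0.74087562],
       [ 0.        ,  0.        ,  0.        ,  1.        ]])}
key_grip [(0.7, [355.2, 209.4, 11.9, 28.8]), (0.51, [328.8, 189.8, 12.9, 22.5])]
stand_mouth [(0.86, [324.1, 203.8, 38.2, 29.6])]
controller [(0.92, [209.5, 263.9, 106.2, 93.5])]
latch [(0.75, [213.2, 249.6, 20.7, 10.5])]
top {'mtx': array([[382.04123909,   0.        , 247.50195752],
       [  0.        , 382.04123909, 186.66730756],
       [  0.        ,   0.        ,   1.        ]]), 'extrinsics': array([[-0.01036146, -0.99958785,  0.02677274, -0.01324923],
       [ 0.99942056, -0.00948418,  0.03268951, -0.59885124],
       [-0.03242212,  0.02709593,  0.99910691, -1.34142655],
       [ 0.        ,  0.        ,  0.        ,  1.        ]])}
key_grip [(0.66, [307.9, 196.2, 7.0, 10.6]), (0.65, [302.2, 229.2, 16.2, 13.3])]
stand_mouth [(0.9, [304.3, 195.8, 25.2, 23.9]), (0.17, [177.9, 190.6, 51.1, 65.9])]
controller [(0.82, [178.9, 192.3, 53.9, 68.3])]
latch [(0.55, [176.7, 199.7, 11.0, 9.6])]
0.5 [ 0.15031625 -0.52903439  0.21244598] [-1.79994720e+02  5.34317548e-04  1.58632983e+01] 0.017
```

```bash
python3 - <<'E'
import cv2,numpy as np
s=cv2.imread("pics/side0.png");t=cv2.imread("pics/top0.png")
cv2.imwrite("pics/a_top.png",cv2.resize(t[140:260,130:340],None,fx=3.8,fy=3.8,interpolation=cv2.INTER_CUBIC))
cv2.imwrite("pics/a_side.png",cv2.resize(s[150:340,140:400],None,fx=3,fy=3,interpolation=cv2.INTER_CUBIC))
E
```

```text
(no output)
```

View pics/top0.png

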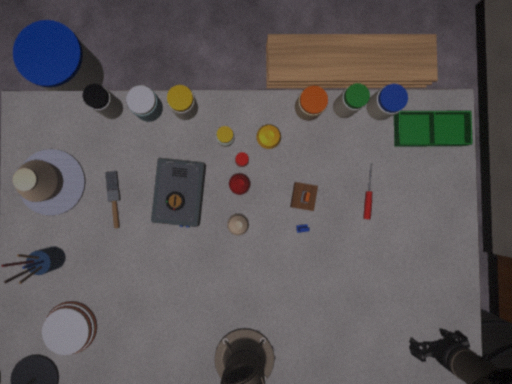

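View pics/a_top.png

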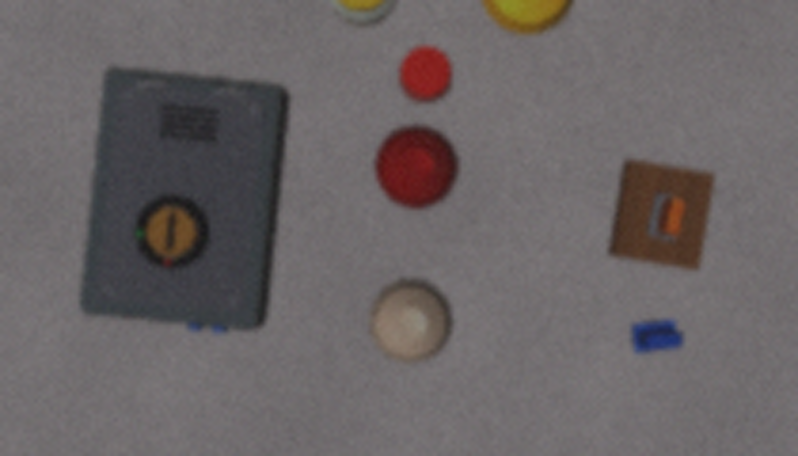

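View pics/a_side.png

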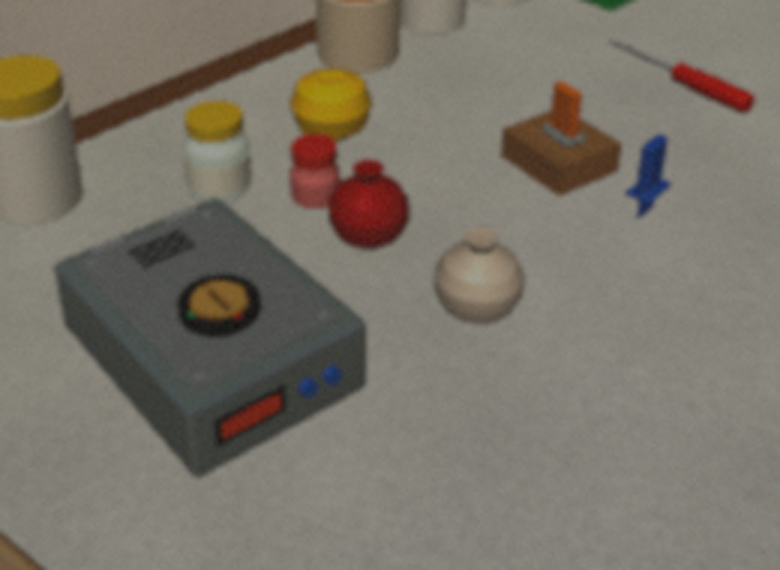

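View pics/side0.png

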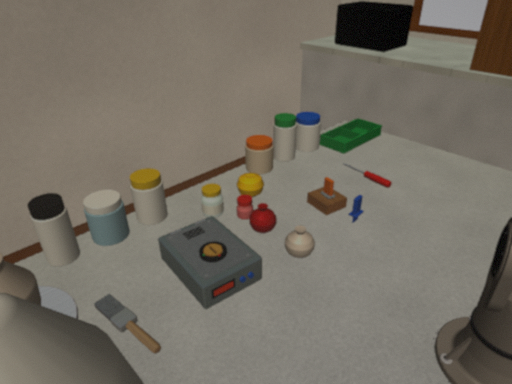

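The top view shows the orange key in its stand at about (306,197) and the blue look-alike at (302,229), which I'll leave alone. The controller is at (179,192) with its latch at (176,201). The red dot sits at the latch's lower edge (-x) and the green dot on its left (+y). Next I'll fit the known box shapes to both images.

```bash
cat > h.py <<'E'
import numpy as np, cv2
from station import robot, fingers, vision, workorder, recognise
CAL={n:vision.calibration(n) for n in("side","top")}
def proj(n,P):
    P=np.atleast_2d(P).astype(float); c=CAL[n]; E=c['extrinsics']
    q=P@E[:3,:3].T+E[:3,3]; q=q*[1,-1,-1]
    u=q@c['mtx'].T; return u[:,:2]/u[:,2:]
def ray(n,px,z):
    c=CAL[n];E=c['extrinsics'];R=E[:3,:3]
    d=np.linalg.inv(c['mtx'])@[px[0],px[1],1]; d=R.T@(d*[1,-1,-1]); o=-R.T@E[:3,3]
    return o+d*(z-o[2])/d[2]
def Rz(a): return np.array([[np.cos(a),-np.sin(a)],[np.sin(a),np.cos(a)]])
def box(p,sx,sy,z0,z1,c=(0,0)):
    X=np.array([[i*sx/2+c[0],j*sy/2+c[1]] for i,j in((-1,-1),(-1,1),(1,1),(1,-1))])@Rz(p[2]).T+p[:2]
    return np.vstack([np.c_[X,[z0]*4],np.c_[X,[z1]*4]])
E
python3 - <<'E'
from h import *
from scipy.optimize import minimize
im={n:cv2.imread(f"pics/{n}0.png") for n in("side","top")}
for n in im:
    for nm,px in (("table",{"side":(200,330),"top":(230,270)}[n]),("ctl",{"side":(200,235),"top":(185,215)}[n]),("ctlside",{"side":(185,280),"top":(160,205)}[n]),("wood",{"side":(316,203),"top":(297,203)}[n])):
        print(n,nm,im[n][px[1]-1:px[1]+2,px[0]-1:px[0]+2].mean((0,1)))
for l in ["stand","ctl"]:
  pass
print(ray("top",(304.3,195.8),.034),ray("side",(324.1,200),.034))
print(ray("top",(178.9,192.3),.07),ray("top",(176.7,200.5),.083),ray("side",(213.2,250),.083))
E
```

```text
side table [123.66666667 132.22222222 135.        ]
side ctl [72.66666667 75.44444444 74.44444444]
side ctlside [56.22222222 60.77777778 59.44444444]
side wood [33.55555556 51.22222222 74.55555556]
top table [113.55555556 112.22222222 115.55555556]
top ctl [67.77777778 62.44444444 63.        ]
top ctlside [70.55555556 64.11111111 64.66666667]
top wood [39.33333333 55.         81.55555556]
[ 0.56418373 -0.21624396  0.034     ] [ 0.55100243 -0.18673795  0.034     ]
[0.57998414 0.21335918 0.07      ] [0.5525323  0.21879151 0.083     ] [0.54877777 0.22746078 0.083     ]
```

```bash
cat > fit.py <<'E'
from h import *
from scipy.optimize import minimize
K=4
def render(n,polys,roi):
    x0,y0,w,h=roi; m=np.zeros((h*K,w*K),np.uint8)
    for P in polys:
        u=((proj(n,P)-[x0,y0]+.5)*K-.5); hull=cv2.convexHull(u.astype(np.float32))
        cv2.fillConvexPoly(m,np.round(hull*16).astype(np.int32),255,shift=4)
    m=cv2.resize(m,(w,h),interpolation=cv2.INTER_AREA).astype(float)/255
    return cv2.GaussianBlur(m,(0,0),0.7)
def fit(obs,model,p0,step,cams=("top","side")):
    def cost(p):
        return sum(((render(n,model(p),obs[n][0])-obs[n][1])**2).mean()*100 for n in cams)
    b=None
    sim=np.vstack([p0]+[np.array(p0)+np.eye(len(p0))[i]*step[i] for i in range(len(p0))])
    r=minimize(cost,p0,method="Nelder-Mead",options=dict(initial_simplex=sim,xatol=1e-5,fatol=1e-5,maxiter=600))
    return r.x,r.fun
def soft(n,im,roi,f):
    x0,y0,w,h=roi; return roi,np.clip(f(im[n][y0:y0+h,x0:x0+w].astype(float)),0,1)
E
python3 - <<'E'
from fit import *
im={n:cv2.imread(f"pics/{n}0.png") for n in("side","top")}
R={}
# stand + key : red-minus-blue vs table
f=lambda a:(a[...,2]-a[...,0]-8)/25
roi={"top":(280,172,50,46),"side":(295,165,62,55)}
# collar is grey inside -> ignore; add to obs by closing
obs={}
for n in roi:
    r,m=soft(n,im,roi[n],f); m=cv2.morphologyEx(m,cv2.MORPH_CLOSE,np.ones((5,5)))
    obs[n]=(r,m)
st=lambda p:[box(p,.09,.08,0,.034),box(p,.032,.012,.04,.09)]
for cams in(("top","side"),("top",),("side",)):
    print("stand",cams,fit(obs,st,[.558,-.205,-.15],[.01,.01,.1],cams))
g=lambda a:(112-a.mean(-1))/45
roi={"top":(135,140,90,105),"side":(145,210,130,105)}
oc={n:soft(n,im,roi[n],g) for n in roi}
for n in oc: oc[n]=(oc[n][0],cv2.morphologyEx(oc[n][1],cv2.MORPH_CLOSE,np.ones((11,11))))
ct=lambda p:[box(p,.22,.16,0,.07)]
for cams in(("top","side"),("top",),("side",)):
    print("ctl",cams,fit(oc,ct,[.58,.21,-.07],[.01,.01,.1],cams))
for n in("top","side"):
  for o,t in((obs,"st"),(oc,"ct")): cv2.imwrite(f"pics/m_{t}_{n}.png",cv2.resize((o[n][1]*255).astype(np.uint8),None,fx=4,fy=4,interpolation=0))
a=[cv2.resize(cv2.imread(f"pics/m_{t}_{n}.png"),(380,290)) for t in("st","ct") for n in("top","side")]
cv2.imwrite("pics/m.png",np.vstack([np.hstack(a[:2]),np.hstack(a[2:])]))
E
```

```text
stand ('top', 'side') (array([ 0.56336645, -0.21730563, -0.17526919]), np.float64(5.000809615888899))
stand ('top',) (array([ 0.56322924, -0.21690531, -0.1788914 ]), np.float64(0.41940370818377815))
stand ('side',) (array([ 0.56443105, -0.21739992, -0.13341331]), np.float64(4.577684536440059))
ctl ('top', 'side') (array([ 0.58279864,  0.21816461, -0.12315894]), np.float64(8.184142379715944))
ctl ('top',) (array([ 0.58153151,  0.21814152, -0.11418153]), np.float64(0.8527399652619392))
ctl ('side',) (array([ 0.58487821,  0.21824164, -0.12661422]), np.float64(7.115616028074633))
```

View pics/m.png

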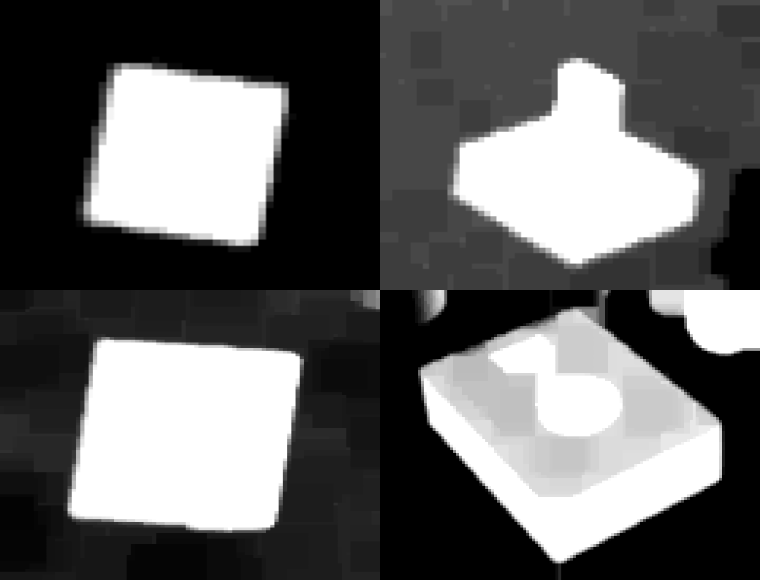

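```bash
python3 - <<'E'
from fit import *
im={n:cv2.imread(f"pics/{n}0.png") for n in("side","top")}
f={"top":lambda a:(a[...,2]-a[...,0]-8)/25,"side":lambda a:(a[...,2]-a[...,0]-18)/15}
roi={"top":(280,172,50,46),"side":(295,165,54,55)}
obs={}
for n in roi:
    r,m=soft(n,im,roi[n],f[n]); obs[n]=(r,cv2.morphologyEx(m,cv2.MORPH_CLOSE,np.ones((5,5))))
st=lambda p:[box(p,.09,.08,0,.034),box(p,.032,.012,.04,.09,p[3:5])]
for cams in(("top","side"),("top",),("side",)):
    print("stand",cams,fit(obs,st,[.563,-.217,-.15,0,0],[.01,.01,.1,.004,.004],cams))
g={"top":lambda a:(95-a.mean(-1))/25,"side":lambda a:(106-a.mean(-1))/18}
roi={"top":(135,140,90,105),"side":(145,210,130,105)}
oc={n:soft(n,im,roi[n],g[n]) for n in roi}
for n in oc:
    m=cv2.morphologyEx(oc[n][1],cv2.MORPH_CLOSE,np.ones((13,13)))
    if n=="side": # keep the component only
        h=(m>.3).astype(np.uint8); h=cv2.morphologyEx(h,cv2.MORPH_OPEN,np.ones((9,9)))
        k,l=cv2.connectedComponents(h); m=m*cv2.dilate((l==l[50,60]).astype(np.uint8),np.ones((3,3)))
    oc[n]=(oc[n][0],m)
ct=lambda p:[box(p,.22,.16,0,.07)]
for cams in(("top","side"),("top",),("side",)):
    print("ctl",cams,fit(oc,ct,[.58,.218,-.1],[.01,.01,.1],cams))
# orange grip
fo=lambda a:(a[...,2]-a[...,0]-70)/60
roi={"top":(290,180,32,32),"side":(310,165,40,50)}
og={n:soft(n,im,roi[n],fo) for n in roi}
print([round(og[n][1].max(),2) for n in og])
kg=lambda p:[box([p[0],p[1],p[2]],.032,.012,.0405,.0905)]
for cams in(("top","side"),("top",),("side",)):
    print("grip",cams,fit(og,kg,[.563,-.217,-.17],[.006,.006,.1],cams))
# brass disc
fb=lambda a:(a[...,2]-a[...,0]-25)/30
roi={"top":(160,185,34,34),"side":(190,230,46,40)}
ob={n:soft(n,im,roi[n],fb) for n in roi}
for n in ob: ob[n]=(ob[n][0],cv2.morphologyEx(ob[n][1],cv2.MORPH_CLOSE,np.ones((5,5))))
th=np.linspace(0,2*np.pi,40)
dk=lambda p:[np.c_[p[0]+.022*np.cos(th),p[1]+.022*np.sin(th),0*th+.083]]
for cams in(("top","side"),("top",),("side",)):
    print("disc",cams,fit(ob,dk,[.552,.22],[.006,.006],cams))
t={**{("st",n):obs[n][1] for n in obs},**{("ct",n):oc[n][1] for n in obs},**{("og",n):og[n][1] for n in obs},**{("ob",n):ob[n][1] for n in obs}}
a=[cv2.resize((m*255).astype(np.uint8),(200,250),interpolation=0) for m in t.values()]
cv2.imwrite("pics/m2.png",np.vstack([np.hstack(a[:4]),np.hstack(a[4:])]))
E
```

```text
stand ('top', 'side') (array([ 5.63367269e-01, -2.17291483e-01, -1.83165982e-01,  1.57446550e-04,
       -1.40898533e-03]), np.float64(0.8835202413949709))
stand ('top',) (array([ 0.56317733, -0.21731229, -0.17937131,  0.00056471,  0.00222397]), np.float64(0.4112792990087263))
stand ('side',) (array([ 5.63870178e-01, -2.17683697e-01, -1.75544218e-01, -3.38007125e-04,
       -1.36246236e-03]), np.float64(0.45743889955209804))
ctl ('top', 'side') (array([ 0.58299249,  0.21753996, -0.1201695 ]), np.float64(2.3205507876695806))
ctl ('top',) (array([ 0.58149426,  0.21801879, -0.11297176]), np.float64(0.3503752980515599))
ctl ('side',) (array([ 0.58556038,  0.21684953, -0.13166281]), np.float64(1.7226733528490068))
[np.float64(0.58), np.float64(0.9)]
grip ('top', 'side') (array([ 0.56375586, -0.22541808, -0.96720177]), np.float64(5.089296164439987))
grip ('top',) (array([ 0.55944418, -0.22008635, -0.0193917 ]), np.float64(3.0733731078260873))
grip ('side',) (array([ 0.56278883, -0.22386432, -0.95740261]), np.float64(1.9457396215906082))
disc ('top', 'side') (array([0.55154512, 0.22720191]), np.float64(1.5262995354116664))
disc ('top',) (array([0.55225581, 0.22571572]), np.float64(0.7730130194977349))
disc ('side',) (array([0.55131878, 0.22738397]), np.float64(0.651627881016739))
```

View pics/m2.png

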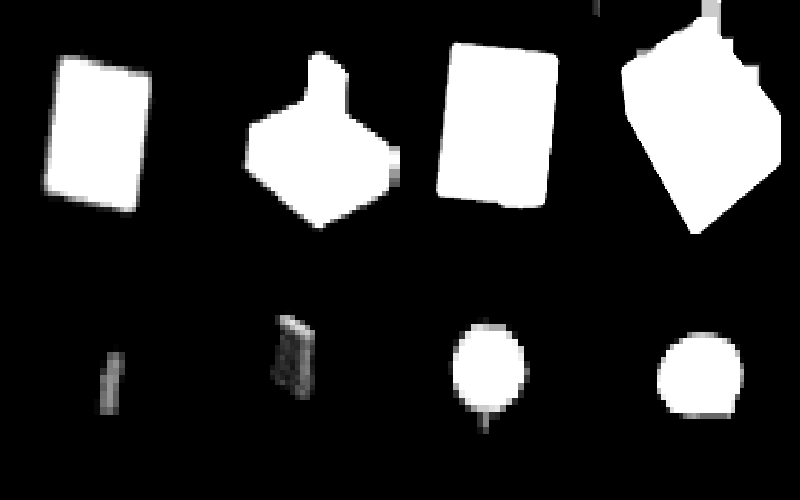

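The stand fits agree to about 1 mm between cameras: (0.5634,-0.2175), yaw -0.18. I'll refine the latch, whose mask picked up the red dot, and correct the grip threshold.

```bash
python3 - <<'E'
from fit import *
im={n:cv2.imread(f"pics/{n}0.png") for n in("side","top")}
fo={"top":lambda a:(a[...,2]-a[...,0]-60)/45,"side":lambda a:(a[...,2]-a[...,0]-60)/40}
roi={"top":(290,180,32,32),"side":(310,165,40,50)}
og={n:soft(n,im,roi[n],fo[n]) for n in roi}
kg=lambda p:[box([p[0],p[1],p[2]],.032,.012,.0405,.0905)]
for cams in(("top","side"),("top",),("side",)):
    print("grip",cams,fit(og,kg,[.563,-.217,-.17],[.003,.003,.05],cams))
fb={"top":lambda a:(a[...,1]-a[...,0]-8)/18,"side":lambda a:(a[...,1]-a[...,0]-10)/22}
roi={"top":(160,185,34,34),"side":(190,230,46,40)}
ob={n:soft(n,im,roi[n],fb[n]) for n in roi}
for n in ob:
    m=ob[n][1]; m2=cv2.morphologyEx(m,cv2.MORPH_OPEN,np.ones((3,3))); ob[n]=(ob[n][0],cv2.morphologyEx(m2,cv2.MORPH_CLOSE,np.ones((5,5))))
th=np.linspace(0,2*np.pi,40)
dk=lambda p:[np.c_[p[0]+.022*np.cos(th),p[1]+.022*np.sin(th),0*th+.083]]
for cams in(("top","side"),("top",),("side",)):
    print("disc",cams,fit(ob,dk,[.552,.22],[.006,.006],cams))
t=list(og.values())+list(ob.values())
cv2.imwrite("pics/m3.png",np.hstack([cv2.resize((m*255).astype(np.uint8),(200,250),interpolation=0) for _,m in t]))
c=[]
for n,(x,y,w,h) in {"top":(145,150,70,85),"side":(145,210,130,100)}.items():
    v=cv2.resize(im[n][y:y+h,x:x+w],(w*4,h*4),interpolation=cv2.INTER_CUBIC)
    for p,col in(([.5815,.218,-.113],(0,255,255)),([.5830,.2175,-.118],(0,255,0))):
        u=((proj(n,box(p,.22,.16,0,.07)[4:])-[x,y]+.5)*4).astype(int); cv2.polylines(v,[u],1,col,1)
    c.append(cv2.resize(v,(390,450)))
cv2.imwrite("pics/ov.png",np.hstack(c))
E
```

```text
grip ('top', 'side') (array([ 0.56260531, -0.21930212, -0.68086055]), np.float64(3.6799212000712496))
grip ('top',) (array([ 0.56319965, -0.22013145, -0.01511998]), np.float64(2.167231813223979))
grip ('side',) (array([ 0.56376521, -0.22084523, -0.7310482 ]), np.float64(1.3054114415208005))
disc ('top', 'side') (array([0.55222497, 0.22719473]), np.float64(1.4187349608934117))
disc ('top',) (array([0.55230906, 0.22642158]), np.float64(0.7390396348909417))
disc ('side',) (array([0.55194725, 0.22762029]), np.float64(0.5862907846753271))
```

View pics/m3.png

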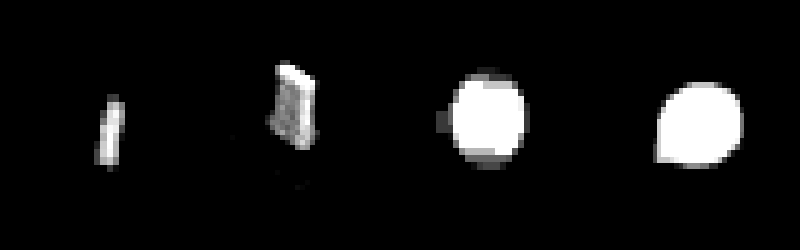

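View pics/ov.png

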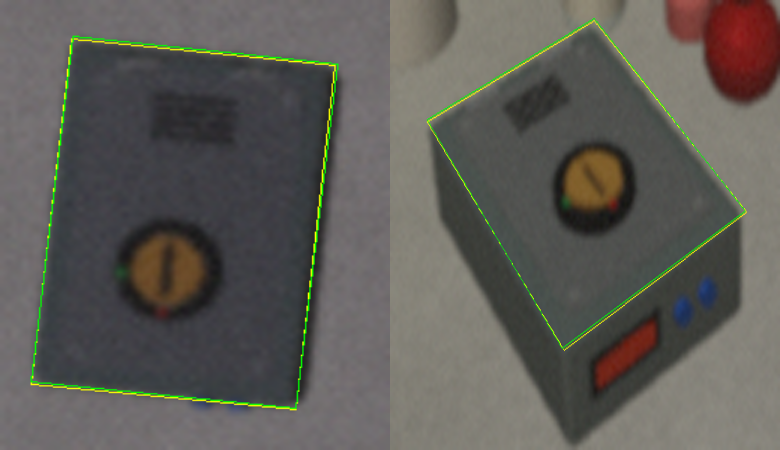

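```bash
python3 - <<'E'
from h import *
for b in(0,180,-180):
    for nm,p,y in(("pre",[.5634,-.218,.16],-10.2),("lat",[.5523,.226,.125],-6.6),("latend",[.5523,.226,.125],-93)):
        q=robot.inverse_kinematics(p,[180,0,y+b]); print(b,nm,None if q is None else np.round(q,0))
print(robot.current_contact_force(),robot.current_finger_gap(),robot.current_time_s())
E
```

```text
0 pre [ 30.  27. -15.  82.   7.  72. -86.]
0 lat [   6.   34.  -46.   85.   25.   72. -140.]
0 latend [ 14.  41. -62.  85.  36.  76. 126.]
180 pre [ 42.  30. -35.  81.  17.  74.  86.]
180 lat [ 12.  38. -57.  85.  32.  74.  35.]
180 latend [ 12.  38. -57.  85.  32.  74. -51.]
-180 pre [ 42.  30. -35.  81.  17.  74.  86.]
-180 lat [ 12.  38. -57.  85.  32.  74.  35.]
-180 latend [ 12.  38. -57.  85.  32.  74. -51.]
[-0.18420054 -0.22700725  0.2378532 ] 0.9995289079839915 0.5
```

```bash
python3 - <<'E'
from h import *
R=[180,0,169.8]
robot.move_to([.5634,-.218,.17],R)
robot.line_to([.5634,-.218,.066],R,velocity=.12)
print(robot.current_time_s(),robot.current_tool_pos(),robot.current_contact_force())
n="side"
for n in("side","top"):
    im=vision.grab_frame(n); x,y=(270,120) if n=="side" else (250,150)
    cv2.imwrite(f"pics/g_{n}.png",cv2.resize(cv2.cvtColor(im,cv2.COLOR_RGB2BGR)[y:y+110,x:x+110],None,fx=4,fy=4,interpolation=cv2.INTER_CUBIC))
E
python3 -c "
import cv2,numpy as np
cv2.imwrite('pics/g.png',cv2.resize(np.hstack([cv2.imread('pics/g_%s.png'%n) for n in('side','top')]),(800,400)))"
```

```text
3.4 [ 0.56423174 -0.21814241  0.06693774] [ 0.668593   -0.39865723  0.19261567]
```

View pics/g.png

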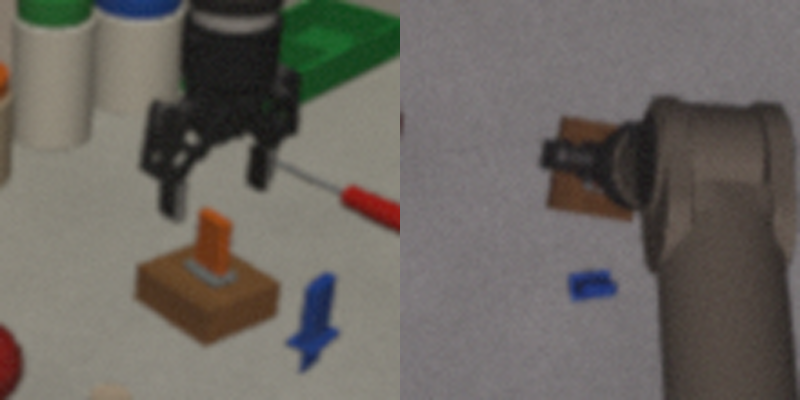

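```bash
python3 - <<'E'
from h import *
for dy in(-.05,0,.05):
  for z in(.05,.063,.08): print(dy,z,(proj("side",[.564+dy*.17,-.218+dy,z])[0]-[270,120])*400/110)
print((proj("side",[.564,-.218,.0905])[0]-[270,120])*400/110)
E
```

```text
-0.05 0.05 [254.15619614 236.8481337 ]
-0.05 0.063 [255.65809237 223.43667358]
-0.05 0.08 [257.64804996 205.66697934]
0 0.05 [209.36777252 254.49749394]
0 0.063 [210.64033603 240.91851397]
0 0.08 [212.32688165 222.92210811]
0.05 0.05 [162.75115828 272.86727237]
0.05 0.063 [163.77416095 259.1181547 ]
0.05 0.08 [165.1303332  240.89125037]
[213.38149966 211.66873114]
```

The tips look about 35 mm higher in the side view than the commanded pose predicts. I'll recheck before closing.

```bash
python3 - <<'E'
from h import *
robot.pause(.3)
print(robot.current_time_s(),robot.current_tool_pos(),robot.current_eef_rot(),robot.current_joint_positions())
im=vision.grab_frame("side"); x,y=270,100
cv2.imwrite("pics/g2.png",cv2.resize(cv2.cvtColor(im,cv2.COLOR_RGB2BGR)[y:y+130,x:x+130],None,fx=4.5,fy=4.5,interpolation=cv2.INTER_CUBIC))
E
```

```text
3.8 [ 0.56355145 -0.21805309  0.06628462] [-1.79991633e+02  2.69142460e-02  1.69797623e+02] [ 41.55423588  34.67136688 -32.97246454  88.16381002  20.30491421
  63.18908276  83.8046675 ]
```

View pics/g2.png

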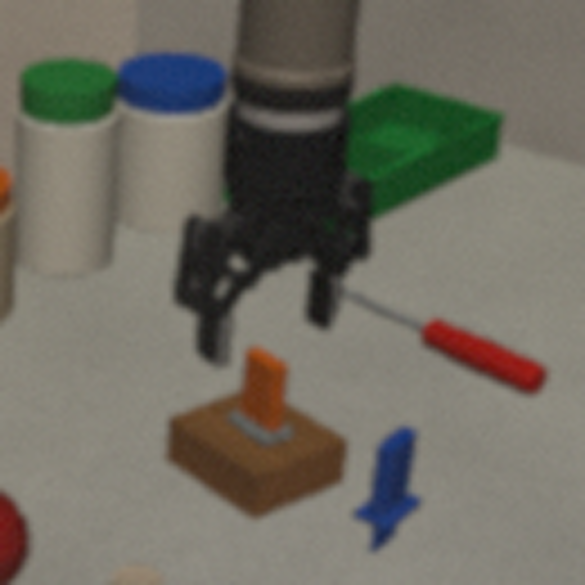

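```bash
python3 - <<'E'
from h import *
im=vision.grab_frame("top"); x,y=270,155
v=cv2.resize(cv2.cvtColor(im,cv2.COLOR_RGB2BGR)[y:y+70,x:x+90],None,fx=8,fy=8,interpolation=cv2.INTER_CUBIC)
v=np.clip(v.astype(float)*1.6,0,255).astype(np.uint8)
a=np.radians(169.8); yv=np.array([np.sin(a),-np.cos(a)])
for z,c in((.06,(0,255,0)),(.095,(0,0,255)),(.13,(255,0,255))):
    for d in(-.0425,0,.0425,.057):
        u=(proj("top",[*(np.array([.5635,-.218])+yv*d),z])[0]-[x,y]+.5)*8; cv2.circle(v,tuple(u.astype(int)),4,c,-1)
cv2.imwrite("pics/g3.png",v)
im=vision.grab_frame("side"); x,y=300,140
v=cv2.resize(cv2.cvtColor(im,cv2.COLOR_RGB2BGR)[y:y+80,x:x+70],None,fx=7,fy=7,interpolation=cv2.INTER_CUBIC)
for z,c in((.06,(0,255,0)),(.095,(0,0,255))):
    for d in(-.0425,0,.0425,.057):
        u=(proj("side",[*(np.array([.5635,-.218])+yv*d),z])[0]-[x,y]+.5)*7; cv2.circle(v,tuple(u.astype(int)),3,c,-1)
cv2.imwrite("pics/g4.png",v)
E
```

```text
(no output)
```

View pics/g3.png

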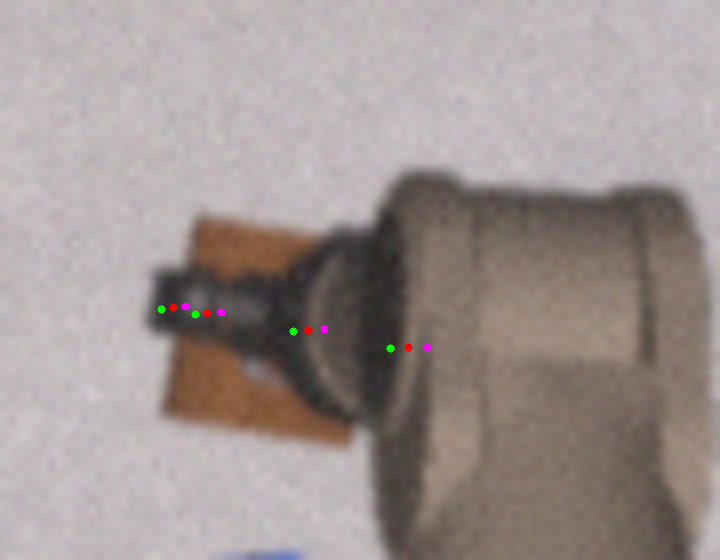

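View pics/g4.png

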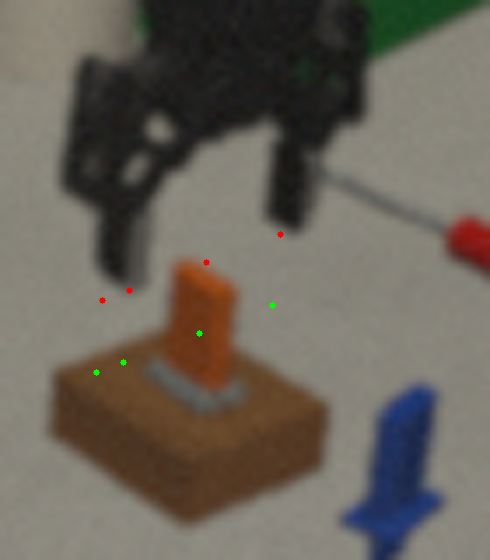

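Every gripper feature looks 30–35 mm higher than the reading, which matters because I can't yet tell which one is wrong. I'll check it by touch: narrow the jaws around the grip and lower with a small force stop onto the wooden block, whose top is at 34 mm.

```bash
python3 - <<'E'
from h import *
fingers.gripper_to(.45,30)
print(robot.current_time_s(),robot.current_finger_gap(),robot.current_contact_force())
r=robot.line_to([.5634,-.218,.044],velocity=.04,f_stop=4)
print(r,robot.current_time_s(),robot.current_tool_pos(),robot.current_contact_force())
im=vision.grab_frame("side"); x,y=290,120
cv2.imwrite("pics/g5.png",cv2.resize(cv2.cvtColor(im,cv2.COLOR_RGB2BGR)[y:y+100,x:x+90],None,fx=6,fy=6,interpolation=cv2.INTER_CUBIC))
E
```

```text
4.475 0.4531003934085394 [-0.49055039  0.09376867 -0.1319953 ]
False 5.175 [ 0.56351218 -0.21799347  0.04398148] [-0.26377433 -0.64929141  0.2060968 ]
```

View pics/g5.png

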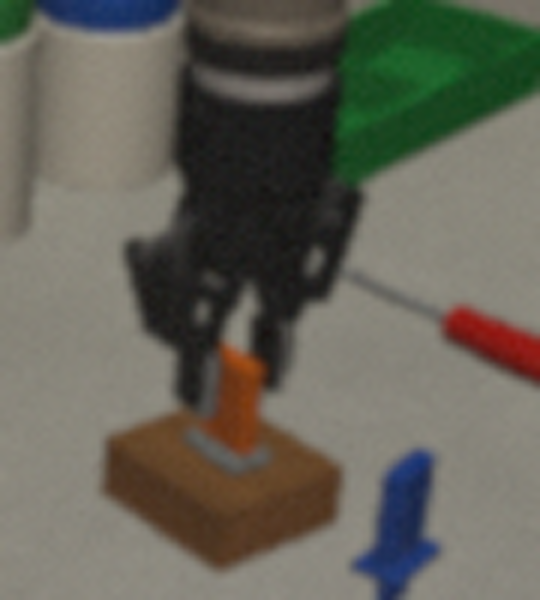

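```bash
python3 - <<'E'
from h import *
r=robot.line_to([.5634,-.218,.012],velocity=.03,f_stop=4)
print(r,robot.current_time_s(),robot.current_tool_pos(),robot.current_contact_force())
im=vision.grab_frame("side"); x,y=290,120
cv2.imwrite("pics/g6.png",cv2.resize(cv2.cvtColor(im,cv2.COLOR_RGB2BGR)[y:y+100,x:x+90],None,fx=6,fy=6,interpolation=cv2.INTER_CUBIC))
E
```

```text
True 6.1417 [ 0.5629963  -0.21790591  0.01408812] [0.53197163 0.62167519 4.48434208]
```

View pics/g6.png

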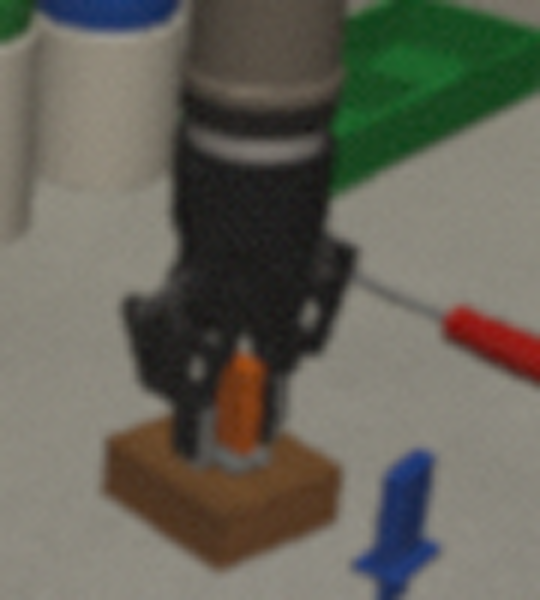

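Touch agrees with the cameras. The tips met the block (34 mm, or the collar at 40 mm) at a reading of z=0.014, so the true height is about 33 mm above the reading. I'll use heights relative to contact from here: raise a little to allow for the pads' forward swing, then grip.

```bash
python3 - <<'E'
from h import *
robot.line_to([.5634,-.218,.025],velocity=.06)
fingers.gripper_to(0.0,70)
print(robot.current_time_s(),robot.current_finger_gap(),robot.current_tool_pos(),robot.current_eef_rot(),robot.current_contact_force())
E
```

```text
6.8917 0.1325968135030507 [ 0.56321932 -0.21788703  0.024704  ] [179.96418919  -0.21215921 169.80346165] [ 0.20649235 -0.21999768  0.21240587]
```

```bash
python3 - <<'E'
from h import *
robot.line_to([.5634,-.218,.17],velocity=.15)
print(robot.current_time_s(),robot.current_finger_gap(),robot.current_tool_pos(),robot.current_contact_force())
im=vision.grab_frame("side"); x,y=270,90
cv2.imwrite("pics/l1.png",cv2.resize(cv2.cvtColor(im,cv2.COLOR_RGB2BGR)[y:y+130,x:x+100],None,fx=4.5,fy=4.5,interpolation=cv2.INTER_CUBIC))
# go to latch
robot.move_to([.5525,.2255,.17],[180,0,173.4])
print(robot.current_time_s(),robot.current_tool_pos(),robot.current_contact_force())
c=[]
for n,(x,y) in {"side":(150,130),"top":(120,130)}.items():
    im=vision.grab_frame(n); cv2.imwrite(f"pics/l_{n}.png",cv2.cvtColor(im,cv2.COLOR_RGB2BGR))
    c.append(cv2.resize(cv2.cvtColor(im,cv2.COLOR_RGB2BGR)[y:y+150,x:x+130],None,fx=3,fy=3,interpolation=cv2.INTER_CUBIC))
cv2.imwrite("pics/l2.png",np.hstack(c))
E
```

```text
8.0083 0.13052109218571936 [ 0.56249867 -0.21790352  0.1687686 ] [ 0.78653154  0.29224585 -1.0467774 ]
9.6833 [0.55364023 0.22318254 0.169715  ] [ 0.69100254 -0.21009529 -0.2629159 ]
```

View pics/l1.png

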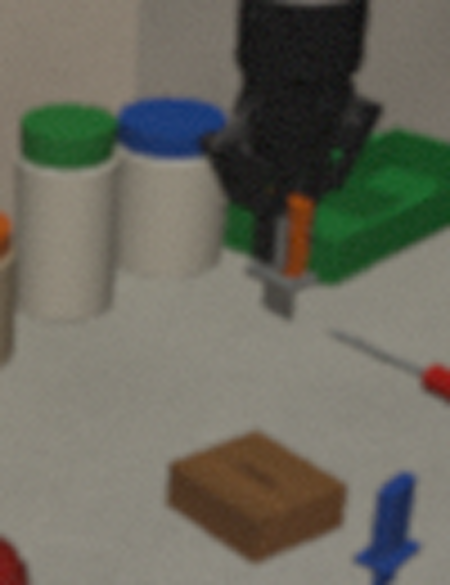

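View pics/l2.png

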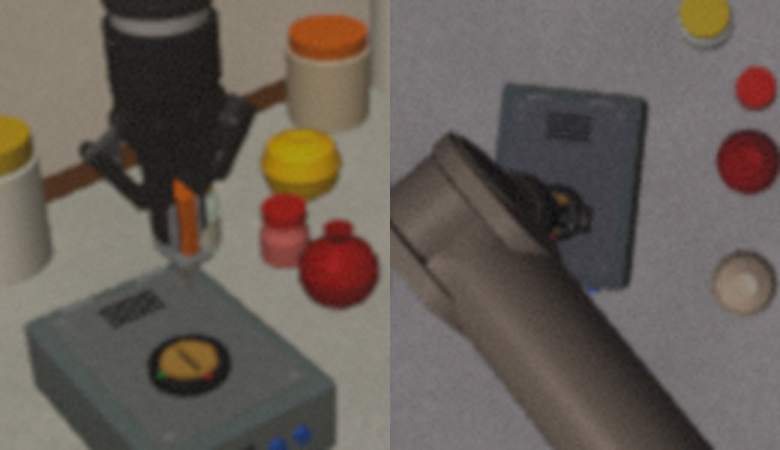

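```bash
python3 - <<'E'
from fit import *
print(robot.current_tool_pos(),robot.current_eef_rot())
for z in(.15,.155,.16): print(z,ray("side",(212.3,224.3),z))
im=cv2.imread("pics/l_side.png"); x,y=175,165
v=cv2.resize(im[y:y+75,x:x+75],None,fx=8,fy=8,interpolation=cv2.INTER_CUBIC)
v=np.clip(v*1.5,0,255).astype(np.uint8)
def draw(dx,dy,dz,yaw,col):
    p=[.5537+dx,.2232+dy,yaw]
    for sx,sy,z0,z1 in((.026,.004,0,.024),(.032,.012,.03,.08)):
        B=box(p,sx,sy,z0+.155+dz,z1+.155+dz)
        u=((proj("side",B)-[x,y]+.5)*8).astype(int)
        for a,b in[(0,1),(1,2),(2,3),(3,0),(4,5),(5,6),(6,7),(7,4),(0,4),(1,5),(2,6),(3,7)]:
            cv2.line(v,tuple(map(int,u[a])),tuple(map(int,u[b])),col,1)
draw(0,0,0,-.115,(0,255,0))
cv2.imwrite("pics/l3.png",v)
E
```

```text
[0.55354514 0.22330404 0.1697606 ] [-1.79933737e+02  1.72213665e-02  1.73194029e+02]
0.15 [0.55254943 0.22090529 0.15      ]
0.155 [0.54676171 0.22497096 0.155     ]
0.16 [0.54097399 0.22903664 0.16      ]
```

View pics/l3.png

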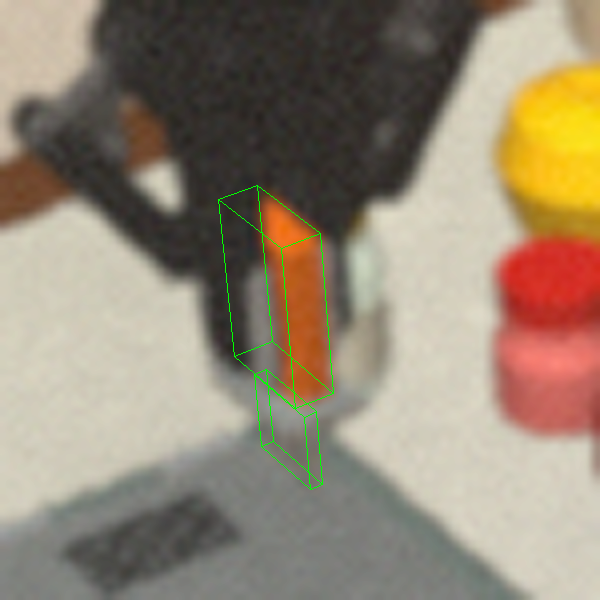

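The key is held squarely: the model projected at the tool reading overlays the orange grip, and the height offset checks out. The arm settles about 2 mm short in y, so I'll correct commands from the readings. Next I'll feel for the slot with light probes.

```bash
cat >> h.py <<'E'
YAW0=173.4
def rd(): return np.array(robot.current_tool_pos())
T=lambda: robot.current_time_s()
def go(p,yaw,vel=.1,n=2,tol=.0004,off=np.zeros(3)):
    """move, then trim command so that the reading equals p; returns the command offset"""
    p=np.array(p,float); off=np.array(off,float)
    robot.line_to(list(p+off),[180,0,yaw],velocity=vel)
    for i in range(n):
        robot.pause(.1)
        e=p-rd()
        if np.abs(e).max()<tol: break
        off=off+e; robot.line_to(list(p+off),[180,0,yaw],velocity=.03)
    return off
E
python3 - <<'E'
from h import *
t=T()
off=go([.552,.2268,.106],YAW0)
print(T()-t,off,rd(),robot.current_eef_rot(),robot.current_contact_force())
f0=np.array(robot.current_contact_force())
r=robot.line_to(list(np.array([.552,.2268,.088])+off),[180,0,YAW0],velocity=.025,f_stop=3)
print(r,T(),rd(),robot.current_contact_force()-f0)
im=vision.grab_frame("side"); x,y=165,165
cv2.imwrite("pics/p1.png",cv2.resize(cv2.cvtColor(im,cv2.COLOR_RGB2BGR)[y:y+100,x:x+100],None,fx=6,fy=6,interpolation=cv2.INTER_CUBIC))
E
```

```text
1.4916999999999998 [-7.14584013e-05 -1.04579803e-05 -1.71436534e-04] [0.55204699 0.2269173  0.10594556] [1.79986874e+02 1.13485138e-02 1.73399644e+02] [ 0.51552334  0.08271853 -1.16571102]
True 11.8833 [0.55174961 0.22658084 0.09008516] [-0.59761126 -1.15115595  6.98040749]
```

View pics/p1.png

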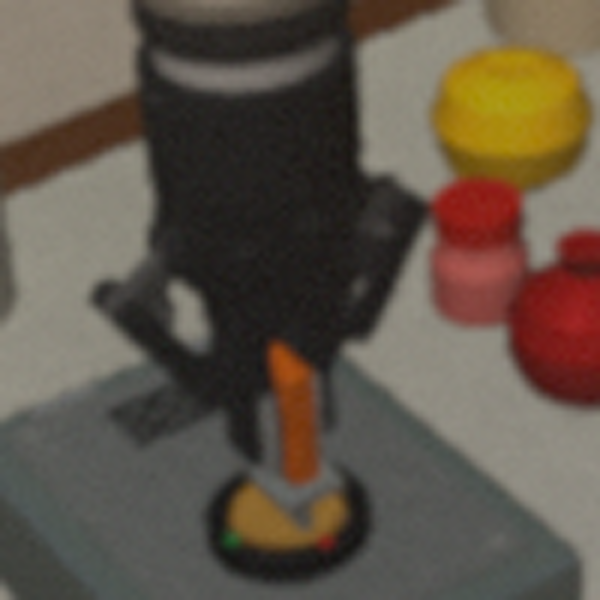

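The probe stopped at reading 0.0901. The disc top was expected at 0.0977 and the slot floor at 0.0907, so it looks seated. I'll confirm with a gentle sideways feel.

```bash
python3 - <<'E'
from h import *
p=np.array([.552,.2266,.0905])
robot.line_to(list(p),[180,0,YAW0],velocity=.02); robot.pause(.1)
print(rd(),robot.current_contact_force())
for d in(1,-1):
    r=robot.line_to(list(p+[0.0,d*.003,0]),[180,0,YAW0],velocity=.015,f_stop=4)
    print(d,r,T(),rd(),robot.current_contact_force())
    robot.line_to(list(p),[180,0,YAW0],velocity=.03)
print(T(),rd(),robot.current_contact_force())
E
```

```text
[0.55228669 0.226836   0.09068135] [-0.72212562 -0.14568239  2.36153308]
1 True 12.5083 [0.55235435 0.22725409 0.09063013] [1.1406143  0.61388444 4.19269432]
-1 False 13.1083 [0.5518141  0.22531561 0.09063821] [0.69450196 4.44474758 0.92409093]
13.3583 [0.55192375 0.22560601 0.09063104] [0.30464167 0.31446071 4.44724935]
```

```bash
python3 - <<'E'
from h import *
for y in(.2266,.2276,.2284,.2266,.2256,.2246,.2262):
    robot.line_to([.552,y,.0906],[180,0,YAW0],velocity=.02); robot.pause(.2)
    print(y,np.round(rd(),4),np.round(robot.current_contact_force(),1),round(T(),1))
E
```

```text
0.2266 [0.5519 0.2256 0.0906] [-0.  -0.1  5.7] 13.8
0.2276 [0.5519 0.2257 0.0905] [-2.4 -1.   5.6] 14.3
0.2284 [0.552  0.2257 0.0904] [-1.9 -2.1  6.2] 14.7
0.2266 [0.5519 0.2256 0.0906] [-0.9 -1.6  5.7] 15.2
0.2256 [0.5519 0.2256 0.0906] [-1.  -0.4  4.6] 15.6
0.2246 [0.5519 0.2254 0.0906] [-1.3  2.2  3.6] 16.1
0.2262 [0.5519 0.2256 0.0906] [-2.6  0.6  4.3] 16.5
```

It's blocked both ways: 4.4 N sideways with only 0.9 N down can't be friction, so the blade is in the slot, centred near y=0.2256. The arm is compliant, so I'll press in steps and watch the force.

```bash
python3 - <<'E'
from h import *
for z in(.0895,.088,.0865,.085,.0835,.082,.0805):
    robot.line_to([.552,.2257,z],[180,0,YAW0],velocity=.02); robot.pause(.12)
    p=rd();f=np.array(robot.current_contact_force())
    print(z,np.round(p,4),np.round(f,1),round(T(),1))
    if f[2]>12.0 or p[2]<.0868: break
E
```

```text
0.0895 [0.5519 0.2255 0.0899] [-1.1  0.2  6.7] 16.9
0.088 [0.5519 0.2256 0.0887] [-2.   0.6  6.8] 17.2
0.0865 [0.552  0.2255 0.0875] [-2.7  0.2  8.4] 17.6
0.085 [0.552  0.2255 0.0864] [-3.  -0.7 10.3] 18.0
```

```bash
python3 - <<'E'
from h import *
P=[.552,.2256,.0843]
robot.line_to(P,[180,0,YAW0],velocity=.02); robot.pause(.1)
print(np.round(rd(),4),np.round(robot.current_contact_force(),1),np.round(robot.current_torque(),2))
for a in(4,8,13,20):
    t=T(); robot.line_to(P,[180,0,YAW0-a],velocity=.05); 
    f=np.array(robot.current_contact_force());m=np.array(robot.current_torque())
    print(a,np.round(rd(),4),round(robot.current_eef_rot()[2],1),np.round(f,1),np.round(m,2),round(T()-t,2),round(T(),1))
    if abs(m[2])>.35 or np.linalg.norm(f)>20: break
E
```

```text
[0.552  0.2256 0.0858] [-3.2 -0.1 10.8] [-0.07  0.86  0.09]
4 [0.552  0.2256 0.0859] 169.4 [-2.7  0.1 11.7] [-0.    0.78 -0.02] 0.25 18.6
8 [0.5519 0.2258 0.0858] 165.4 [-2.9  0.6 10.5] [ 0.06  0.84 -0.02] 0.25 18.8
13 [0.5519 0.2259 0.0859] 160.4 [-2.8  0.1 11. ] [ 0.09  0.81 -0.05] 0.25 19.1
20 [0.5519 0.2261 0.0859] 153.4 [-3.   0.1 10.5] [ 0.1   0.85 -0.04] 0.28 19.4
```

It's turning freely at about 0.05 N m.

```bash
python3 - <<'E'
from h import *
P=[.552,.2256,.0843]
for a in(30,40,50,60,68,74,77,79,80.5,81.5,82.5,83.5,84.5):
    robot.line_to(P,[180,0,YAW0-a],velocity=.05); 
    if a>76: robot.pause(.1)
    f=np.array(robot.current_contact_force());m=np.array(robot.current_torque())
    print(a,np.round(rd(),4),round(robot.current_eef_rot()[2]-YAW0,1),np.round(f,1),np.round(m,2),round(T(),1))
    if abs(m[2])>.2 or np.linalg.norm(f)>18: break
im=vision.grab_frame("side"); x,y=165,165
cv2.imwrite("pics/t1.png",cv2.resize(cv2.cvtColor(im,cv2.COLOR_RGB2BGR)[y:y+100,x:x+100],None,fx=6,fy=6,interpolation=cv2.INTER_CUBIC))
E
```

```text
30 [0.5518 0.2264 0.086 ] -30.0 [-3.2  1.4 11.4] [ 0.22  0.88 -0.01] 19.7
40 [0.5519 0.2266 0.0861] -40.0 [-2.8  1.7 10.4] [ 0.29  0.89 -0.  ] 20.0
50 [0.5519 0.2269 0.0861] -50.0 [-2.9  1.5 10.7] [ 0.32  0.84 -0.04] 20.3
60 [0.552  0.2271 0.0862] -60.0 [-3.2  1.7 10.7] [ 0.45  0.77 -0.05] 20.6
68 [0.5521 0.2273 0.0862] -68.0 [-2.5  1.4 10.1] [ 0.51  0.74 -0.02] 20.9
74 [0.5523 0.2274 0.0863] -74.0 [-2.8  3.1 11.4] [ 0.51  0.71 -0.  ] 21.2
77 [0.5523 0.2275 0.0863] -77.0 [-2.4  1.4 10.4] [ 0.58  0.7  -0.03] 21.6
79 [0.5524 0.2275 0.0863] -79.0 [-3.   1.9 11.1] [ 0.53  0.65 -0.04] 21.9
80.5 [0.5524 0.2275 0.0864] -80.5 [-3.2  1.9 10.6] [0.59 0.68 0.03] 22.2
81.5 [0.5526 0.2274 0.0864] -81.5 [-2.4  2.2 11.2] [0.53 0.55 0.07] 22.6
82.5 [0.5528 0.2274 0.0865] -82.5 [-1.5  1.9 10.3] [0.56 0.55 0.09] 22.9
83.5 [0.553  0.2274 0.0865] -83.5 [-2.1  2.4 10.7] [0.58 0.46 0.02] 23.3
84.5 [0.5531 0.2273 0.0865] -84.5 [-1.8  2.4 10.8] [0.53 0.44 0.06] 23.6
```

View pics/t1.png

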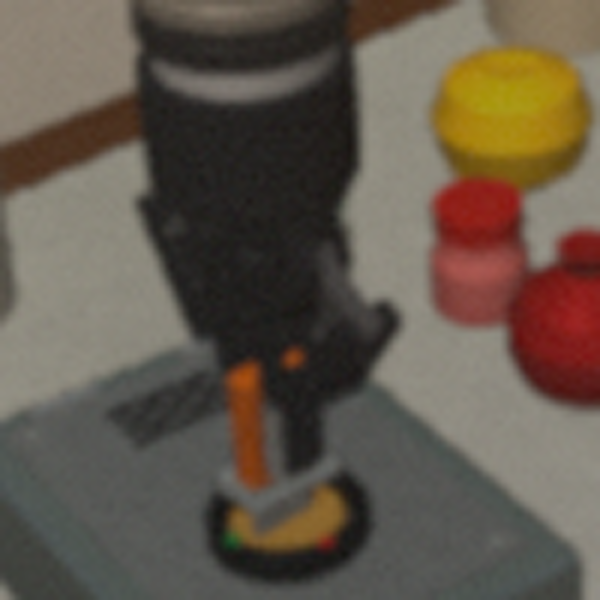

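```bash
python3 - <<'E'
from h import *
P=[.552,.2256,.0843]
for a in(85,85.5,86,86.5,87):
    robot.line_to(P,[180,0,YAW0-a],velocity=.03); 
    F=[];M=[]
    for _ in range(4):
        robot.pause(.03); F.append(robot.current_contact_force());M.append(robot.current_torque())
    f=np.mean(F,0);m=np.mean(M,0)
    print(a,np.round(rd(),4),round(robot.current_eef_rot()[2]-YAW0,1),np.round(f,1),np.round(m,2),round(T(),1))
    if abs(m[2])>.15 or np.linalg.norm(f)>16: break
E
```

```text
85 [0.5532 0.2273 0.0865] -85.0 [-1.1  2.3 10.4] [0.54 0.38 0.05] 24.1
85.5 [0.5532 0.2273 0.0865] -85.5 [-1.7  1.9 10. ] [0.53 0.36 0.1 ] 24.5
86 [0.5533 0.2273 0.0865] -86.0 [-1.6  1.9 10.5] [0.51 0.37 0.13] 24.9
86.5 [0.5532 0.2273 0.0866] -86.4 [-2.   2.6 10.1] [0.51 0.37 0.18] 25.2
```

The torque now rises cleanly at 85–86.5° to 0.18 N m, so it's at the end stop. I'll ease off within the play and lift out.

```bash
python3 - <<'E'
from h import *
a=YAW0-85
robot.line_to([.5528,.2268,.0843],[180,0,a],velocity=.03)
robot.pause(.3)
for z in(.088,.092,.098,.11,.17):
    robot.line_to([.5528,.2270,z],[180,0,a],velocity=.05 if z<.1 else .12)
    print(z,np.round(rd(),4),np.round(robot.current_contact_force(),1),np.round(robot.current_torque(),2),round(T(),1))
print(robot.current_finger_gap())
# clear away to see
robot.line_to([.5528,.12,.20],[180,0,a-30],velocity=.25)
c=[]
for n,(x,y,w,h) in {"side":(185,215,60,60),"top":(150,170,60,60)}.items():
    im=vision.grab_frame(n); cv2.imwrite(f"pics/f_{n}.png",cv2.cvtColor(im,cv2.COLOR_RGB2BGR))
    c.append(cv2.resize(cv2.cvtColor(im,cv2.COLOR_RGB2BGR)[y:y+h,x:x+w],(390,390),interpolation=cv2.INTER_CUBIC))
cv2.imwrite("pics/f.png",np.hstack(c)); print(T(),rd())
E
```

```text
0.088 [0.5533 0.2274 0.0892] [-1.8  0.9  7.1] [0.32 0.35 0.03] 26.0
0.092 [0.5532 0.226  0.0914] [1.3 0.6 0.5] [ 0.2  -0.35  0.03] 26.3
0.098 [0.5522 0.2262 0.0976] [ 0.1 -0.2 -0.2] [-0.   -0.12 -0.01] 26.6
0.11 [0.553  0.2272 0.1104] [ 0.4  0.1 -1.7] [-0.01  0.05 -0.04] 26.8
0.17 [0.5523 0.2266 0.1692] [-0.4 -0.  -1.5] [-0.05 -0.04 -0.01] 27.4
0.133947752173009
28.225 [0.55178449 0.12273386 0.19910569]
```

View pics/f.png

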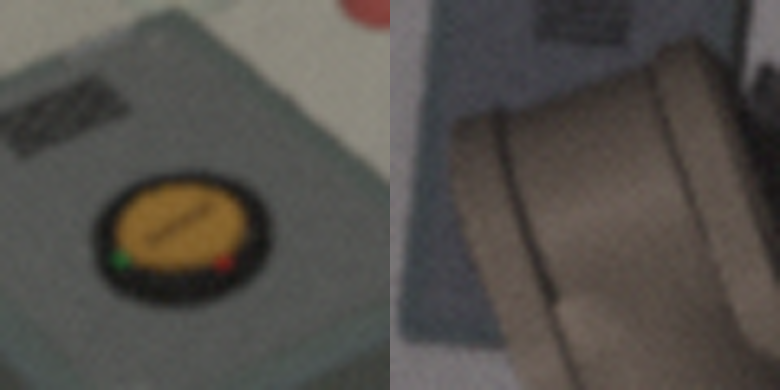

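View pics/f_side.png

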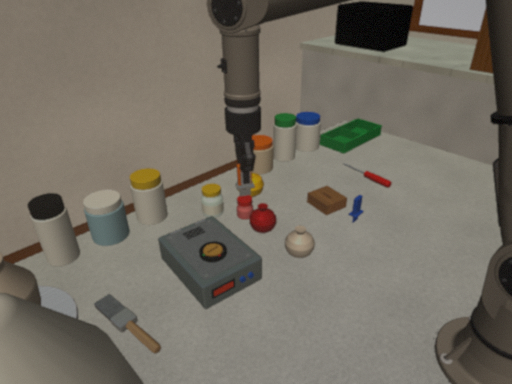

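The slot now points to the green dot and the disc is up. I'll check the slot angle numerically, then return the key.

```bash
python3 - <<'E'
from h import *
c=[]
a=np.array([185+145/6.5,215+243/6.5]);b=np.array([185+213/6.5,215+205/6.5])
A=ray("side",a,.083);B=ray("side",b,.083);d=B-A;print(d,"latch",-(np.arctan2(d[1],d[0]))-.115,np.hypot(*d[:2]),(A+B)/2)
# return above stand
robot.line_to([.56,-.10,.20],[180,0,YAW0-30],velocity=.3)
robot.line_to([.5634,-.2179,.12],[180,0,169.8],velocity=.2)
robot.pause(.15)
print(T(),rd(),robot.current_eef_rot(),robot.current_finger_gap())
im=vision.grab_frame("side"); x,y=285,120
cv2.imwrite("pics/r1.png",cv2.resize(cv2.cvtColor(im,cv2.COLOR_RGB2BGR)[y:y+100,x:x+90],None,fx=6,fy=6,interpolation=cv2.INTER_CUBIC))
E
```

```text
[-0.00021252 -0.03019402  0.        ] latch 1.462834855407769 0.03019476630258028 [0.55137165 0.22719905 0.083     ]
30.875 [ 0.56447101 -0.21599005  0.12118022] [1.79972868e+02 1.13881254e-01 1.69945759e+02] 0.13171297993317793
```

View pics/r1.png

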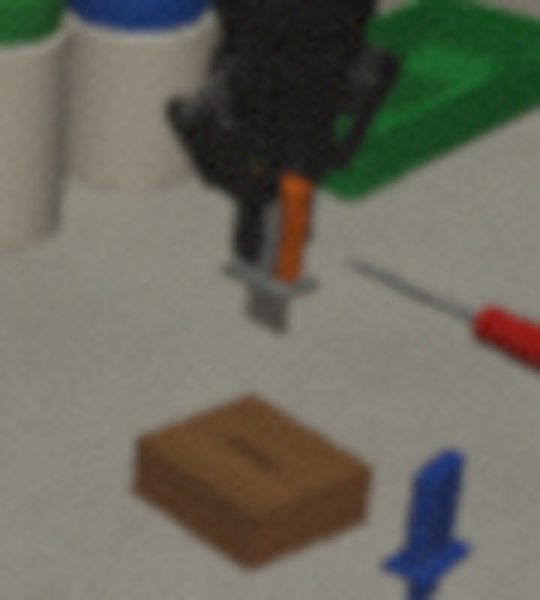

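```bash
python3 - <<'E'
from h import *
off=go([.5633,-.2179,.065],169.8,vel=.1)
print(off,rd(),T())
f0=np.array(robot.current_contact_force())
r=robot.line_to(list(np.array([.5633,-.2179,.0225])+off),[180,0,169.8],velocity=.04,f_stop=4)
print(r,rd(),np.array(robot.current_contact_force())-f0,np.round(robot.current_torque(),2),T())
im=vision.grab_frame("side"); x,y=285,120
cv2.imwrite("pics/r2.png",cv2.resize(cv2.cvtColor(im,cv2.COLOR_RGB2BGR)[y:y+100,x:x+90],None,fx=6,fy=6,interpolation=cv2.INTER_CUBIC))
E
```

```text
[-8.78210032e-05  8.03964573e-05 -2.41325882e-04] [ 0.56340639 -0.21781231  0.06487539] 32.325
True [ 0.56273103 -0.21774092  0.02470053] [-0.08536603  0.7812837   6.68675398] [0.02 0.11 0.02] 33.2417
```

View pics/r2.png

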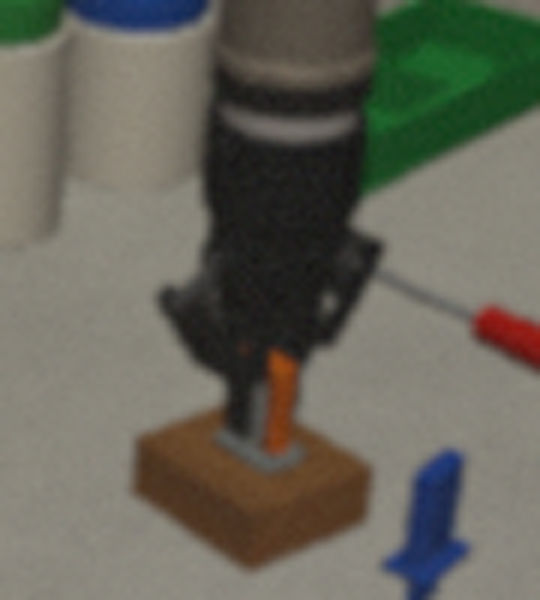

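The key went home at the same height it was picked up from (0.0247). Now I'll release it, retreat and check.

```bash
python3 - <<'E'
from h import *
p=rd(); robot.line_to([.5631,-.2179,.0250],[180,0,169.8],velocity=.03)
fingers.gripper_to(.5); robot.pause(.1)
robot.line_to([.5631,-.2179,.17],[180,0,169.8],velocity=.12)
robot.line_to([.45,-.40,.25],[180,0,169.8],velocity=.25)
robot.pause(.3); print(T(),rd(),robot.current_contact_force())
c=[]
for n,(x,y,w,h) in {"side":(280,150,80,80),"top":(260,160,80,80)}.items():
    im=vision.grab_frame(n); cv2.imwrite(f"pics/e_{n}.png",cv2.cvtColor(im,cv2.COLOR_RGB2BGR))
    c.append(cv2.resize(cv2.cvtColor(im,cv2.COLOR_RGB2BGR)[y:y+h,x:x+w],(390,390),interpolation=cv2.INTER_CUBIC))
cv2.imwrite("pics/e.png",np.hstack(c))
E
```

```text
36.775 [ 0.45059809 -0.3989377   0.24974983] [ 0.45709744  0.28069297 -0.52091069]
```

View pics/e.png

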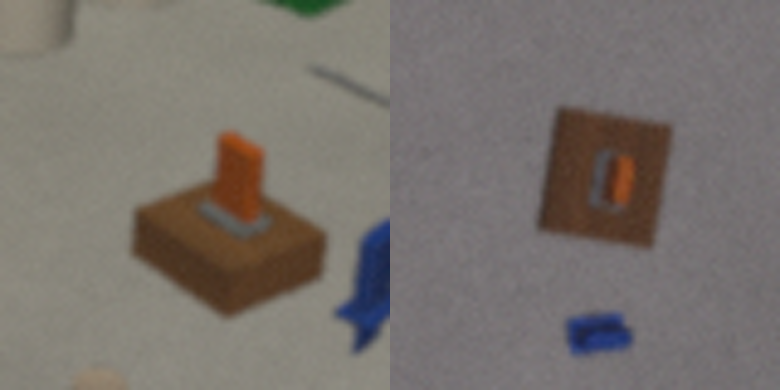

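View pics/e_top.png

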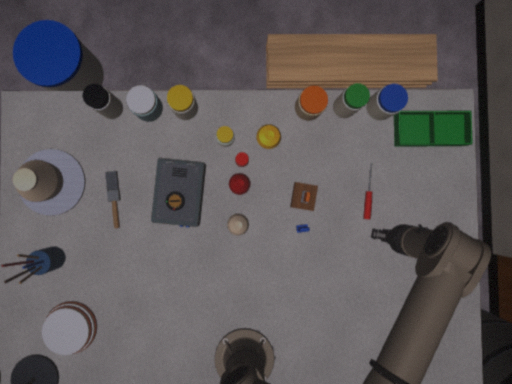

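```bash
python3 - <<'E'
from h import *
im=cv2.imread("pics/e_top.png").astype(float).mean(-1)
u0=proj("top",[.5522,.2262,.083])[0]
best=[]
for th in np.radians(np.arange(-180,0,1)):
    s=np.linspace(-.014,.014,41); P=np.c_[.5522+s*np.cos(th),.2262+s*np.sin(th),0*s+.083]
    for o in(-.002,-.001,0,.001,.002):
        u=proj("top",P+[-np.sin(th)*o,np.cos(th)*o,0]).astype(np.float32)
        best.append((cv2.remap(im.astype(np.float32),u[:,0],u[:,1],cv2.INTER_LINEAR).mean(),-th-.115,o))
print(sorted(best)[:4])
workorder.close_job(); print(robot.current_time_s())
E
```

```text
[(np.float32(48.38417), np.float64(1.3685298641951802), 0), (np.float32(48.39808), np.float64(1.3510765716752369), 0), (np.float32(48.50201), np.float64(1.3336232791552936), 0), (np.float32(48.514538), np.float64(1.3859831567151235), 0)]
the job is handed in; nothing more can be done
the job is handed in; nothing more can be done
```

I locked the latch with the orange key, put the key back in its stand and handed the job in at about 37 s of the 72 s allowed. No verdict was reported.

**What I did**
- **Slot:** the first probe found it. Sideways pushes were blocked both ways, and the turret sits about 4–5 mm towards +y of nominal.
- **Turning:** I pressed the latch in about 4 mm with 10–12 N and turned it clockwise until the torque rose at the end stop. The peaks were 0.18 N m and about 12 N at the wrist.
- **Return:** the key went home at the same height reading it was picked up from.

**Last checks**
- **Latch:** the final top picture puts the slot at 1.33–1.39 rad and an earlier side picture at about 1.46 rad. Both have an error of several hundredths of a radian, so pictures alone don't prove it is past 1.33. The stronger evidence is the clean stop against the expected 1.40 rad and the latch springing back up.
- **Key:** it stands upright in its stand with the collar on the block, and the gripper is clear.
- **Other objects:** by eye, nothing else has moved from the first picture.

**What disagreed**
- **Height:** the tool height reading was about 33 mm lower than what the cameras and touch showed, so I worked from contact-based heights.
- **Settling:** the arm sometimes settled 1–2 mm off its target, so I corrected the critical moves from the position readings.

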